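# Right the fallen bottle against the backstop

### The arm

A 6-joint arm with a two-finger parallel gripper is mounted at the origin on a cart in front of the work surface, level with it; the furniture and walls round the work are solid. World frame = base frame: x ahead of the robot, y to its left, z up, the work surface at z = 0. Lengths are in mm, angles in degrees, forces in N, time in s.
With the tool pointing down it reaches from about 350 to 850 mm from the base axis. Payload 8.1 kg.
Tool frame: the origin (TCP) lies at the very end of the fingers, on their centre line; the grasp point (between the pads) lies 19 mm behind it; z points along the fingers, y is the line along which they close (so a half turn about z gives the same grasp; the last joint's range is limited). The gripper opens to 85 mm and grips with 20 to 120 N. Pads are 22 mm wide; open, the fingers measure 114 mm over their backs; the gripper's body (76 mm by 85 mm) begins 54 mm behind the grasp point. The pads swing forward as they close: fully open they stand 13 mm farther back than shut.
Start: joints at [64.492, 7.471, 85.268, -0, 87.261, -4.893], TCP at [211.231, 561.593, 231.292] pointing down, gripper open.
Joint ranges: [-169.43, 169.43], [-51.17, 129.36], [1.28, 143.12], [-76.62, 256.62], [0, 156.53], [-152.29, 152.29]. Speed limits (degrees/s): [136.94, 136.94, 159.86, 180, 180, 180].

### API

Orientations are given as [roll, pitch, yaw] about the fixed x, y, z axes, in that order (R = Rz(yaw) Ry(pitch) Rx(roll)).
In Python, from bench import * gives the robot as it stands.
- The arm moves only by the tool play_rows, never from a script. Its argument "increments" is a list of rows, each a list of 3 entries, a list of its own where there are three numbers: the gripper's target within -1 to 1 (fully open at 1, half-way at 0, shut at -1), then the shift along the tool's x, y, z in mm, then the turn about the tool's z in rad. A call has 1 to 12 rows; each row shifts and turns the commanded pose from where the row before left it, along the tool's axes as they then stand; what a row does not reach is not made up. A row lasts 1/12 s, in which the tool goes at most 41.7 mm and 7.16 degrees, less where a joint would pass 70% of its speed; a pose out of reach is approached as far as the arm can. A call is refused whole if a number of a shift passes 41.7 or a number of a turn 0.125, either way. A call with a gripper value outside its range is refused whole. The fingers move at their own pace and stop on an object; "force" is the grip in N (left out, the last holds). Time passes only in rows, so rows that do not move let the fingers close. It gives the time, the measured TCP pose, the force, the opening and the grip force at its end, in the units of the state.
- sense(): the state, without advancing time (a new reading comes with each control period).
- snapshot(name): name is "scene" or "top" or "wrist"; returns a dict with "color" (420x560x3 uint8, red, green, blue), "intrinsics" (3x3 intrinsics, pixels), "world_from_camera" (4x4, takes a point from camera to world coordinates). Camera axes: x right, y down, z forward; pixel columns grow to the right and rows downward; lengths in mm; the calibration is good to about 2 mm. A picture is of the moment at which its call begins. There is no depth.
- hand_in(): hands the job in; it is judged then, once.
Trained networks look in a picture, given as the dict that the camera call returned (one of the last four; its "shot" number tells which), for a name from the list of things; names that differ only in an ending like _2 or _b are one class to them, and where a whole thing is asked for, a point or a joint stands for the part that bears it (a point fixed in the world has none). Each returns a list of dicts, best first, with "p" (0 to 1); they miss things now and then, are a little off and sometimes report something else, mostly with a low value. They report only what shows in the picture. A call takes as long as a camera call.
- find_in(query, picture): "xyz" ([x, y, z] in mm, in the coordinates of the camera as it stood for that picture, good to about 4 mm: the middle of the surface that is visible of it).
- regions_of(query, picture): "mask" (420x560 bool, what is visible of it).
- pinpoint(query, picture): "xyz" ([x, y, z] in mm, in the coordinates of the camera as it stood for that picture, good to about 4 mm: a listed point, or the origin of a listed thing).
The state is a dict: "time": time; "joint_pos": joint angles; "qd": joint speeds; "joint_efforts": joint torques, N m; "tool_pos": TCP position; "tcp_rot": TCP orientation; "ft_force": force on the tool from outside, world axes, zero at the start; "wrist_torque": the same for the moment, N m; "finger_gap": finger opening in mm; "grip_force": force on a finger pad.
Only numpy, scipy, OpenCV 4.12 (cv2) and the standard library are available. Lean on these libraries where they do the work, as an engineer would, in place of code of your own. Each camera call takes 0.05 s, during which the arm holds its last target. There are 200 camera calls.

### The job

The brown bottle has fallen over on the bench. Slide it, still lying, until its foot presses against the metal backstop, then raise its cap end and tip it up against the backstop without lifting the bottle off the bench, and let go so that it stands upright on its own, close against the backstop. Leave the oil bottle standing beside it and the round tin near by where they are.

Things in the scene. Friction and masses are not known exactly. Their poses are not given: they have to be found in the camera images.
- brown_bottle: the fallen bottle: brown, black cap, 125 mm long, 0.25 to 0.4 kg, loose, lying with its foot 35 to 65 mm from the backstop's face, cap away from it, within 12 degrees of square. Body 52 mm in diameter; the last 21 mm are neck and cap, 24 mm in diameter. Origin: centre of the foot's underside (26 mm high when lying, 0 when standing); z runs from foot to cap.
- backstop: the backstop: an aluminium angle plate screwed to the bench, immovable; upright plate 240 mm long, 70 mm high and 8 mm thick, its foot flange and gussets behind it, away from the bottles. Origin: at bench height in the middle of the front face. Its -x axis points out of the front face, over the bench, towards the bottles; y runs along the face.
- oil_bottle: a bystander: cream oil bottle with a red nozzle cap, standing upright in front of the backstop beside the fallen bottle, about 100 mm to its left or right; 44 mm in diameter, 115 mm high. Origin: centre of the underside of its foot, z up.
- tin_round: a bystander: round tin with a slip lid, 66 mm in diameter and 36 mm high, standing in front of and beyond the right end of the backstop as the robot sees it. Origin: centre of its underside, z up.

How it is judged:
By the outcome, as a careful person would: the job done as asked, in the order asked, and still so for the second after the job is handed in, with the robot touching nothing.
It also fails if it takes over 38 s, if anything falls off the work surface, if the arm or the gripper's body presses on something with over 40 N, if the wrist force passes 120 N, or if a joint passes its speed limit or range.

## Working session

There is one attempt and no reset: what is moved stays moved. The work goes in short steps, Python scripts to look and compute and a tool call to move; the robot and the scene stay as the last step left them, time stands still between calls to the robot, and variables do not carry over. Pictures are saved under pics/ and viewed, at most 12 in all, crops included, and the job is handed in when it is done.

Besides the shell and the picture viewer there is one more tool, called as a command line: name --argument value ..., lists and objects as JSON in quotes. play_rows: Moves the arm, as the interface text tells. Its arguments: {"type":"object","properties":{"increments":{"type":"array","items":{"type":"array"}},"force":{"type":"number"}},"required":["increments"]}

```bash
mkdir -p pics; cat > h.py <<'E'
from bench import *
import numpy as np, cv2
def w(p,pic): 
    T=np.array(pic["world_from_camera"]); return (T@np.append(p,1))[:3]
def look(cam,names,f=None):
    pic=snapshot(cam)
    if f: cv2.imwrite("pics/"+f,pic["color"][:,:,::-1])
    for n in names:
        for fn in (find_in,pinpoint):
            for d in fn(n,pic)[:2]: print(cam,n,fn.__name__,round(d["p"],2),w(d["xyz"],pic).round(1))
    return pic
def ray(pic,u,v,z):
    K=np.array(pic["intrinsics"]);T=np.array(pic["world_from_camera"])
    d=T[:3,:3]@np.linalg.inv(K)@[u,v,1];o=T[:3,3]
    return o+d*(z-o[2])/d[2]
E
python3 - <<'E'
from h import *
N=["brown_bottle","backstop","oil_bottle","tin_round"]
look("top",N,"top0.png");p=look("scene",N,"scene0.png")
s=sense();print(s["tcp_rot"],s["finger_gap"],s["time"])
E
```

```text
top brown_bottle call 0.77 [ 393.7 -422.9   46.6]
top brown_bottle call 0.78 [ 440.6 -443.4   25.2]
top backstop call 0.85 [ 526.5 -430.8   22. ]
top backstop call 0.83 [ 513.1 -423.3    0.8]
top oil_bottle call 0.67 [ 500.1 -360.1   77.8]
top oil_bottle call 0.6 [ 507.5 -357.2   -2.2]
top tin_round call 0.91 [ 382.3 -546.9   34.7]
scene brown_bottle call 0.58 [ 380.  -412.5   44.7]
scene brown_bottle call 0.76 [ 440.1 -445.4   27.5]
scene backstop call 0.89 [ 508.  -434.4   43. ]
scene backstop call 0.76 [ 515.9 -417.9    1.3]
scene backstop call 0.33 [ 503.6 -357.9    0.6]
scene oil_bottle call 0.69 [ 489.9 -349.4   63.2]
scene oil_bottle call 0.74 [ 503.  -355.     1.2]
scene tin_round call 0.89 [ 375.2 -532.9   35.8]
scene tin_round call 0.71 [ 385.3 -541.1   -4.1]
[ 1.79995899e+02 -1.58591571e-03  1.59386070e+02] 85.4074480125186 0.9
```

View pics/top0.png

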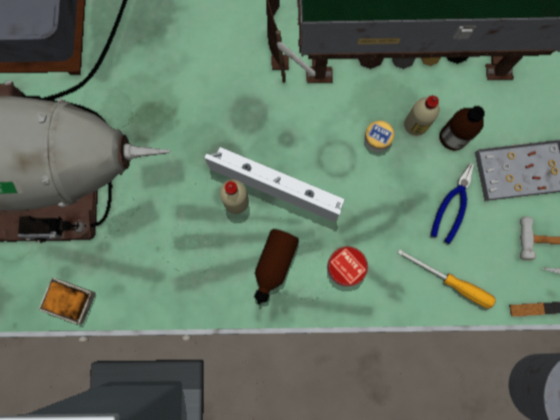

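View pics/scene0.png

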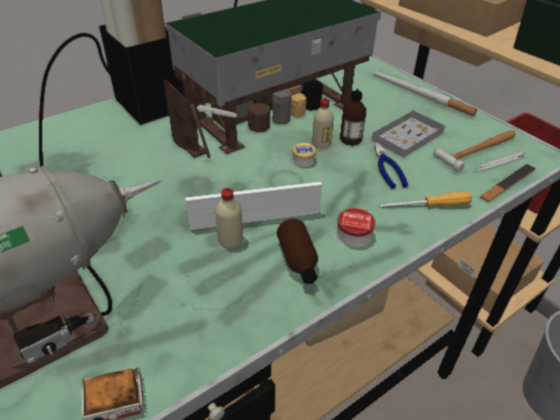

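The top view shows the backstop's top edge running from (212,152) to (342,212). The bottle lies below it, foot near (285,235) and cap near (262,297). The oil bottle is at (233,195) and the tin at (348,266). Next I'll measure the axes.

```bash
python3 - <<'E'
from h import *
p=snapshot("top")
print(np.array(p["world_from_camera"])[:3,3].round(), p["intrinsics"][0])
for n,z in (("backstop",70),("brown_bottle",26)):
    m=regions_of(n,p)[0]["mask"].astype(np.uint8)
    c=max(cv2.findContours(m,0,2)[0],key=cv2.contourArea)
    r=cv2.minAreaRect(c);b=cv2.boxPoints(r)
    print(n,m.sum(),b.round().tolist()); print([ray(p,*q,z)[:2].round(1).tolist() for q in b])
    ys,xs=np.nonzero(m);P=np.array([ray(p,a,d,z)[:2] for a,d in zip(xs,ys)]);mu=P.mean(0)
    v=np.linalg.svd(P-mu,full_matrices=False)[2][0];t=(P-mu)@v
    print("pca",mu.round(1),v.round(3),np.degrees(np.arctan2(v[1],v[0])).round(1),(mu+v*t.min()).round(1),(mu+v*t.max()).round(1))
im=p["color"][130:320,190:390][:,:,::-1];cv2.imwrite("pics/crop.png",cv2.resize(im,None,fx=3.1,fy=3.1,interpolation=cv2.INTER_CUBIC))
E
```

```text
[ 306. -430.  874.] [511.06726554   0.         273.4343227 ]
backstop 3386 [[201.0, 165.0], [211.0, 142.0], [345.0, 199.0], [335.0, 222.0]]
[[550.8, -306.9], [589.8, -322.4], [490.1, -539.8], [453.0, -522.8]]
pca [ 518.3 -428. ] [-0.411 -0.912] -114.2 [ 569.5 -314.4] [ 471.8 -531.4]
brown_bottle 2023 [[244.0, 298.0], [271.0, 225.0], [301.0, 236.0], [273.0, 309.0]]
[[336.1, -373.4], [456.7, -419.7], [436.8, -469.5], [317.4, -422.0]]
pca [ 394.  -423.9] [-0.929  0.369] 158.3 [ 446.7 -444.8] [ 326.9 -397.2]
```

View pics/crop.png

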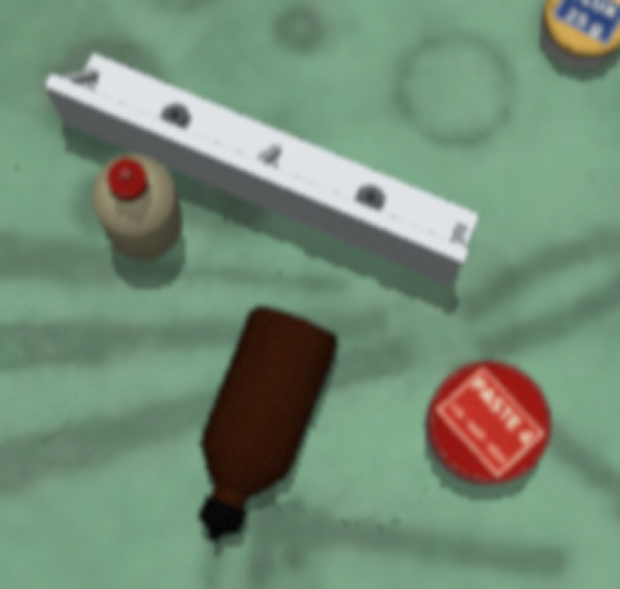

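```bash
python3 - <<'E'
from h import *
p=snapshot("top")
A=ray(p,190+48/3.1,130+80/3.1,70);B=ray(p,190+463/3.1,130+258/3.1,70)
print(A,B,np.linalg.norm(A-B),(A+B)/2)
C=ray(p,190+68/3.1,130+130/3.1,0);D=ray(p,190+455/3.1,130+283/3.1,0);print(C,D,np.linalg.norm(C-D))
d=(B-A)/np.linalg.norm(B-A);n=np.array([d[1],-d[0]]);n*=-np.sign(n[0]);print("n",n,np.degrees(np.arctan2(n[1],n[0])))
for q in ((215,500),(205,520),(240,530),(227,515),(260,308),(335,338),(220,538)): print(q,ray(p,190+q[0]/3.1,130+q[1]/3.1,26)[:2].round(1))
s=sense();print(s["tool_pos"],s["tcp_rot"],s["joint_pos"],s["time"])
E
```

```text
[ 566.14019073 -314.36054798   70.        ] [ 466.3612405  -530.33691387   70.        ] 237.9109697634407 [ 516.25071561 -422.34873092   70.        ]
[ 558.71380047 -316.09219963    0.        ] [ 466.12869597 -534.00838462    0.        ] 236.7688012667307
n [-0.90780331  0.41939617] 155.2035287619511
(215, 500) [ 346.5 -399.4]
(205, 520) [ 336.1 -394. ]
(240, 530) [ 330.6 -412.5]
(227, 515) [ 338.6 -405.7]
(260, 308) [ 449.3 -424.7]
(335, 338) [ 432.2 -465. ]
(220, 538) [ 326.6 -401.9]
[211.21509029 561.59950697 231.2910094 ] [-1.79999585e+02 -5.03284243e-04  1.59386186e+02] [ 6.44935039e+01  7.47146390e+00  8.52676026e+01  4.66570121e-04
  8.72613901e+01 -4.89270396e+00] 1.1
```

The front face passes through about (516,-422) with its outward normal at 155.2°. The bottle axis is at 158.3°, its foot is about 59 mm from the face (within the 35–65 given), and its cap is near (334,-403). The tool's yaw already fits, so I'll go round high.

play_rows --increments '[[1, [-19, -26, -19], 0], [1, [-19, -26, -19], 0], [1, [-19, -26, -19], 0], [1, [-19, -26, -19], 0], [1, [-19, -26, -19], 0], [1, [-19, -26, -19], 0], [1, [-19, -26, -19], 0], [1, [-19, -26, -19], 0], [1, [-19, -26, -19], 0], [1, [-19, -26, -19], 0]]' --force 20

```text
time: 1.93
tool_pos: [297.4, 249.8, 422.5]
tcp_rot: [180.0, 0.0, 159.4]
ft_force: [1.6, 0.8, 1.3]
finger_gap: 85.1
grip_force: 0.0
```

play_rows --increments '[[1, [-20, -32, 0], 0], [1, [-20, -32, 0], 0], [1, [-20, -32, 0], 0], [1, [-20, -32, 0], 0], [1, [-20, -32, 0], 0], [1, [-20, -32, 0], 0], [1, [-20, -32, 0], 0], [1, [-20, -32, 0], 0], [1, [-20, -32, 0], 0], [1, [-20, -32, 0], 0]]'

```text
time: 2.77
tool_pos: [371.8, -120.6, 421.7]
tcp_rot: [-180.0, 0.1, 159.4]
ft_force: [1.2, 0.7, 1.0]
finger_gap: 85.3
grip_force: 0.0
```

play_rows --increments '[[1, [-6, -28, 18], 0], [1, [-6, -28, 18], 0], [1, [-7, -28, 18], 0], [1, [-7, -28, 18], 0], [1, [-7, -28, 18], 0], [1, [-7, -28, 18], 0], [1, [-7, -28, 18], 0], [1, [-7, -28, 18], 0], [1, [-7, -28, 18], 0], [1, [-7, -27, 18], 0], [1, [0, 0, 20], 0], [1, [0, 0, 0], 0]]'

```text
time: 3.77
tool_pos: [335.5, -402.8, 216.3]
tcp_rot: [179.8, -0.4, 159.3]
ft_force: [-0.1, 1.0, -0.9]
finger_gap: 85.6
grip_force: 0.0
```

```bash
python3 - <<'E'
from h import *
p=look("wrist",["brown_bottle"],"w1.png")
T=np.array(p["world_from_camera"]);print(T.round(3).tolist())
for d in regions_of("brown_bottle",p)[:1]:
    m=d["mask"];ys,xs=np.nonzero(m);P=np.array([ray(p,a,b,26)[:2] for a,b in zip(xs,ys)]);mu=P.mean(0)
    v=np.linalg.svd(P-mu,full_matrices=False)[2][0];t=(P-mu)@v;print(mu,np.degrees(np.arctan2(v[1],v[0])),mu+v*t.min(),mu+v*t.max(),xs.min(),xs.max(),ys.min(),ys.max())
print(sense()["tool_pos"])
E
```

```text
wrist brown_bottle call 0.85 [ 385.1 -418.9   47.5]
wrist brown_bottle call 0.9 [ 439.  -443.7   28.5]
[[0.353, 0.897, 0.267, 267.135], [0.936, -0.34, -0.097, -377.163], [0.003, 0.284, -0.959, 359.003], [0.0, 0.0, 0.0, 1.0]]
[ 394.66755417 -423.2028535 ] -21.73530128416593 [ 325.06895814 -395.45652394] [ 454.09704053 -446.8951434 ] 249 303 164 301
[ 338.14600583 -403.61452493  223.09152   ]
```

View pics/w1.png

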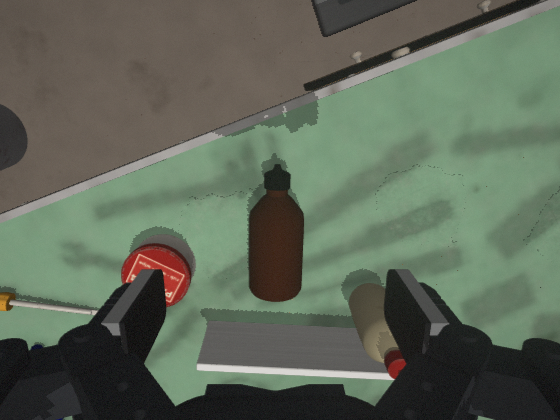

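The wrist view shows the bottle running vertically from (276,164) at the cap to (276,300) at the foot, with the jaws square to it. The axis is at 158.3° and the cap end is at (325,-395). I'll lower onto the cap and grip.

play_rows --increments '[[1, [3.5, 1.4, 30], 0.017], [1, [3.5, 1.4, 30], 0], [1, [0, 0, 30], 0], [1, [0, 0, 30], 0], [1, [0, 0, 30], 0], [0, [0, 0, 25], 0], [0, [0, 0, 20], 0], [0, [0, 0, 9], 0], [0, [0, 0, 0], 0], [0, [0, 0, 0], 0]]'

```text
time: 4.8
tool_pos: [332.8, -399.1, 18.8]
tcp_rot: [-179.9, 0.1, 158.5]
ft_force: [1.8, -0.7, -0.2]
finger_gap: 42.8
grip_force: 0.0
```

```bash
python3 - <<'E'
from h import *
p=look("wrist",["brown_bottle"],"w2.png")
s=sense();print(s["tool_pos"],s["tcp_rot"],s["finger_gap"],s["ft_force"])
E
```

```text
wrist brown_bottle call 0.62 [ 351.9 -405.5   38. ]
[ 333.13027406 -400.01931202   19.6445647 ] [-179.87358972    0.18086205  158.42825574] 42.88699962287175 [ 0.83462163 -0.04750028 -0.13416423]
```

View pics/w2.png

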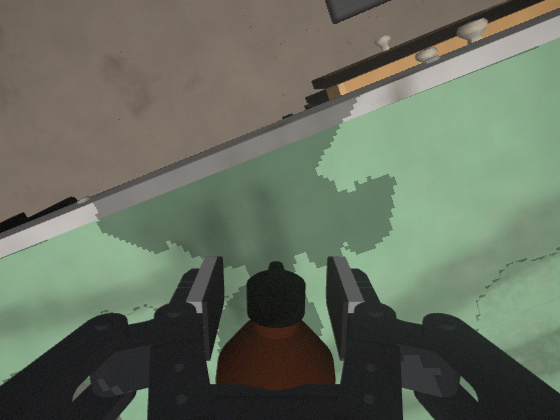

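The cap sits centred between the open pads, around (276,298). Closing now.

play_rows --increments '[[-1, [0, 0, 0], 0], [-1, [0, 0, 0], 0], [-1, [0, 0, 0], 0], [-1, [0, 0, 0], 0], [-1, [0, 0, 0], 0], [-1, [0, 0, 0], 0]]' --force 25

```text
time: 5.45
tool_pos: [332.0, -399.0, 17.6]
tcp_rot: [-180.0, 0.0, 158.4]
ft_force: [-1.8, -2.0, 3.4]
finger_gap: 22.6
grip_force: 24.5
```

Gripped at 22.6 mm. Next I'll square up 3.2° and slide towards the backstop.

play_rows --increments '[[-1, [-2, 0, 0], 0.028], [-1, [-4, 0, 0], 0.028], [-1, [-6, 0, 0], 0], [-1, [-6, 0, 0], 0], [-1, [-6, 0, 0], 0], [-1, [-6, 0, 0], 0], [-1, [-6, 0, 0], 0], [-1, [-6, 0, 0], 0], [-1, [-4, 0, 0], 0], [-1, [-2, 0, 0], 0], [-1, [0, 0, 0], 0]]'

```text
time: 6.37
tool_pos: [375.5, -418.3, 17.3]
tcp_rot: [180.0, -0.1, 155.2]
ft_force: [-1.7, 1.5, 4.0]
finger_gap: 22.5
grip_force: 24.6
```

play_rows --increments '[[-1, [-2, 0, 0], 0], [-1, [-2, 0, 0], 0], [-1, [-2, 0, 0], 0], [-1, [0, 0, 0], 0]]'

```text
time: 6.7
tool_pos: [380.7, -420.7, 17.3]
tcp_rot: [180.0, -0.1, 155.2]
ft_force: [-3.2, 0.9, 5.7]
finger_gap: 22.6
grip_force: 24.7
```

play_rows --increments '[[-1, [-2, 0, 0], 0], [-1, [-2, 0, 0], 0], [-1, [0, 0, 0], 0]]'

```text
time: 6.95
tool_pos: [383.7, -422.0, 17.1]
tcp_rot: [180.0, -0.2, 155.2]
ft_force: [-6.1, 2.2, 7.7]
finger_gap: 22.8
grip_force: 24.9
```

play_rows --increments '[[-1, [-2, 0, 0], 0], [-1, [-1, 0, 0], 0], [-1, [0, 0, 0], 0]]'

```text
time: 7.2
tool_pos: [384.0, -422.2, 16.8]
tcp_rot: [179.9, -0.5, 155.2]
ft_force: [-17.6, 9.1, 17.5]
finger_gap: 22.3
grip_force: 26.1
```

The foot is pressing with about 20 N. I'll ease off slightly and check with a picture.

play_rows --increments '[[-1, [1, 0, -0.5], 0], [-1, [0, 0, 0], 0]]'

```text
time: 7.37
tool_pos: [383.9, -422.1, 17.0]
tcp_rot: [179.9, -0.3, 155.2]
ft_force: [-12.4, 4.4, 9.7]
finger_gap: 22.5
grip_force: 25.4
```

```bash
python3 - <<'E'
from h import *
a=look("top",["brown_bottle"]);b=look("scene",["brown_bottle","oil_bottle"])
im=np.hstack([cv2.resize(a["color"][130:320,190:390],(400,380)),cv2.resize(b["color"][140:330,170:370],(400,380))])
cv2.imwrite("pics/c2.png",im[:,:,::-1])
s=sense();print(s["tool_pos"],s["ft_force"],s["time"])
E
```

```text
scene brown_bottle call 0.55 [ 399.9 -432.4   37.3]
scene brown_bottle call 0.89 [ 488.  -476.6   31.8]
scene oil_bottle call 0.72 [ 487.2 -347.7   61.9]
scene oil_bottle call 0.57 [ 505.  -356.8   -0.6]
[ 383.93985491 -422.12407094   17.01266988] [-11.92003874   5.07134573   9.70603954] 7.7667
```

View pics/c2.png

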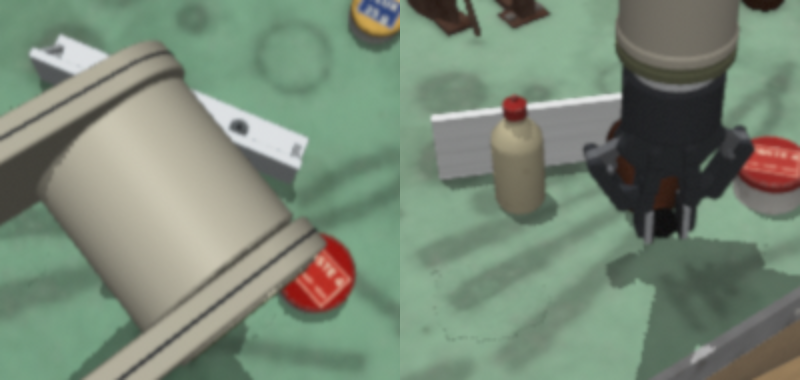

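The foot meets the plate, and the oil bottle and tin are clear. Now the tip-up arc, starting with the first 20°.

play_rows --increments '[[-1, [0, 0, 0], 0], [-1, [0.5, 0, -5], 0], [-1, [0.5, 0, -5], 0], [-1, [0.5, 0, -5], 0], [-1, [0.3, 0, -5], 0], [-1, [0, 0, -4.8], 0], [-1, [0, 0, -4.7], 0], [-1, [-0.4, 0, -4.5], 0], [-1, [-0.5, 0, -4.5], 0], [-1, [0, 0, 0], 0]]' --force 20

```text
time: 8.6
tool_pos: [384.7, -422.4, 56.4]
tcp_rot: [180.0, -0.2, 155.2]
ft_force: [-6.1, 2.5, -1.3]
finger_gap: 22.5
grip_force: 25.6
```

```bash
python3 - <<'E'
from h import *
b=look("scene",["brown_bottle"]);c=look("wrist",["brown_bottle"])
im=np.hstack([cv2.resize(c["color"],(400,300)),cv2.resize(b["color"][180:330,200:400],(400,300))])
cv2.imwrite("pics/c3.png",im[:,:,::-1])
s=sense();print(s["tool_pos"],s["ft_force"],s["wrist_torque"])
E
```

```text
scene brown_bottle call 0.68 [ 406.9 -435.9   70.8]
scene brown_bottle call 0.92 [ 484.5 -472.1   28.2]
wrist brown_bottle call 0.83 [ 403.7 -429.1   72. ]
[ 384.65471947 -422.1298622    55.49049902] [-4.7892823   1.82948719 -1.65062509] [0.3516087  0.97747826 0.02847448]
```

View pics/c3.png

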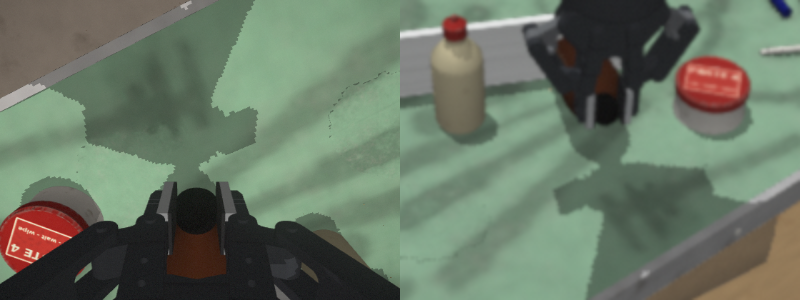

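The cap's end now faces the wrist camera at about (196,210), so the bottle is pivoting with its foot still down. Force is about 5 N. Continuing to about 50°.

play_rows --increments '[[-1, [-0.6, 0, -4.4], 0], [-1, [-1, 0, -4.2], 0], [-1, [-1.2, 0, -4.1], 0], [-1, [-1.4, 0, -4], 0], [-1, [-1.6, 0, -3.8], 0], [-1, [-1.9, 0, -3.7], 0], [-1, [-2.2, 0, -3.5], 0], [-1, [-2.3, 0, -3.3], 0], [-1, [-2.5, 0, -3.1], 0], [-1, [-2.8, 0, -2.9], 0], [-1, [-2.9, 0, -2.8], 0], [-1, [-3, 0, -2.5], 0]]'

```text
time: 9.9
tool_pos: [407.1, -433.0, 98.8]
tcp_rot: [180.0, -0.0, 155.2]
ft_force: [0.1, 0.4, -3.6]
finger_gap: 22.7
grip_force: 25.6
```

```bash
python3 - <<'E'
from h import *
b=look("scene",["brown_bottle","oil_bottle"]);c=look("wrist",["brown_bottle"])
im=np.hstack([cv2.resize(c["color"],(400,300)),cv2.resize(b["color"][150:300,200:400],(400,300))])
cv2.imwrite("pics/c4.png",im[:,:,::-1])
s=sense();print(s["tool_pos"],s["ft_force"],s["wrist_torque"])
E
```

```text
scene brown_bottle call 0.74 [ 414.7 -435.8   77.7]
scene brown_bottle call 0.81 [ 462.  -462.1   15.8]
scene oil_bottle call 0.84 [ 489.1 -350.    62.2]
scene oil_bottle call 0.92 [ 503.5 -355.2    1.5]
wrist brown_bottle call 0.83 [ 413.5 -439.5  105.7]
wrist brown_bottle call 0.67 [ 461.3 -458.3   16.4]
[ 406.69680466 -432.75947935   98.3267417 ] [-0.07279888  0.94086004 -2.66060779] [0.06837289 0.11472878 0.01145993]
```

View pics/c4.png

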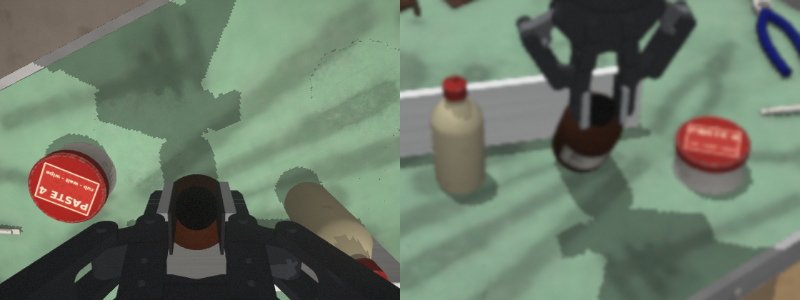

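The bottle is at about 55° with its foot on the bench, but the foot has drifted roughly 10 mm off the plate and there is no horizontal force. At constant height I can slide it back until it touches.

play_rows --increments '[[-1, [-2, 0, 0], 0], [-1, [-2, 0, 0], 0], [-1, [-2, 0, 0], 0], [-1, [0, 0, 0], 0]]'

```text
time: 10.63
tool_pos: [413.1, -436.5, 100.2]
tcp_rot: [-179.9, 0.1, 155.2]
ft_force: [-2.4, 2.3, 6.2]
finger_gap: 22.4
grip_force: 26.4
```

play_rows --increments '[[-1, [-2, 0, 0], 0], [-1, [-1, 0, 0], 0], [-1, [0, 0, 0], 0]]'

```text
time: 10.88
tool_pos: [416.0, -438.1, 101.0]
tcp_rot: [-179.9, 0.2, 155.2]
ft_force: [-3.5, 1.4, 9.4]
finger_gap: 22.5
grip_force: 26.7
```

Upward force has appeared and the pose fits contact with grip distance s ≈ 113 mm and angle ≈ 56°. I'll follow the arc to about 75°.

play_rows --increments '[[-1, [-1, 0, -1.5], 0], [-1, [-2.8, 0, -1.6], 0], [-1, [-2.9, 0, -1.4], 0], [-1, [-3.8, 0, -1.4], 0], [-1, [-3.9, 0, -1.1], 0], [-1, [-4, 0, -0.9], 0], [-1, [-4.2, 0, -0.7], 0], [-1, [-4.3, 0, -0.5], 0], [-1, [-4.4, 0, -0.3], 0], [-1, [0, 0, 0], 0]]'

```text
time: 11.72
tool_pos: [444.3, -450.1, 108.0]
tcp_rot: [-180.0, 0.0, 155.2]
ft_force: [-0.6, 0.6, -3.3]
finger_gap: 21.9
grip_force: 25.5
```

```bash
python3 - <<'E'
from h import *
b=look("scene",["brown_bottle","oil_bottle"]);c=look("wrist",["brown_bottle"])
im=np.hstack([cv2.resize(c["color"],(400,300)),cv2.resize(b["color"][150:300,200:400],(400,300))])
cv2.imwrite("pics/c5.png",im[:,:,::-1])
s=sense();print(s["tool_pos"],s["ft_force"],s["wrist_torque"])
E
```

```text
scene brown_bottle call 0.71 [ 440.4 -445.9   73.3]
scene brown_bottle call 0.9 [ 467.1 -460.7    5.7]
scene oil_bottle call 0.9 [ 490.6 -348.5   62.3]
scene oil_bottle call 0.77 [ 505.6 -355.4    3.6]
wrist brown_bottle call 0.8 [ 438.4 -451.    99.3]
wrist brown_bottle call 0.64 [ 467.1 -461.9    5.4]
[ 443.39555955 -449.77302087  107.9988376 ] [-0.02149602  1.1458254  -3.61981665] [0.05899771 0.12578343 0.04139436]
```

View pics/c5.png

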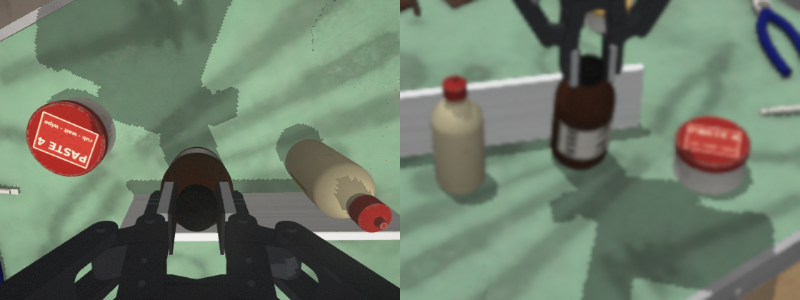

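It is now at about 77° with the foot edge on the bench and the foot 2 mm or so from the plate. Next I'll finish upright, pressing lightly down and against the plate.

play_rows --increments '[[-1, [-3, 0, 0.5], 0], [-1, [-3.5, 0, 0.3], 0], [-1, [-3.5, 0, 0.3], 0], [-1, [-3.5, 0, 0.4], 0], [-1, [-3.5, 0, 0.5], 0], [-1, [-3.5, 0, 0.5], 0], [-1, [-3.5, 0, 0.6], 0], [-1, [-3, 0, 0.7], 0], [-1, [0, 0, 0], 0]]'

```text
time: 12.87
tool_pos: [467.5, -461.1, 105.1]
tcp_rot: [-180.0, -0.1, 155.2]
ft_force: [-9.0, 4.4, 6.8]
finger_gap: 22.3
grip_force: 26.3
```

```bash
python3 - <<'E'
from h import *
b=look("scene",["brown_bottle","oil_bottle","tin_round"]);c=look("wrist",["brown_bottle"])
s=sense();print(s["tool_pos"],s["ft_force"],s["wrist_torque"])
E
```

```text
scene brown_bottle call 0.89 [ 449.3 -452.2   65.6]
scene brown_bottle call 0.88 [ 461.5 -461.6    2.2]
scene oil_bottle call 0.95 [ 487.6 -348.9   62.7]
scene oil_bottle call 0.96 [ 503.2 -355.3    1.6]
scene tin_round call 0.57 [ 376.1 -534.3   34.1]
scene tin_round call 0.8 [ 3.824e+02 -5.435e+02 -1.000e-01]
wrist brown_bottle call 0.7 [ 453.2 -456.6   90. ]
wrist brown_bottle call 0.88 [ 4.611e+02 -4.611e+02 -2.000e-01]
[ 467.48698681 -461.12671137  105.09804414] [-7.98379201  3.5227089   5.14667507] [0.81773409 1.33884449 0.01184233]
```

Nearly upright, perhaps leaning a touch into the plate. I'll ease back 2 mm, release and look.

play_rows --increments '[[-1, [1, 0, 0], 0], [-1, [1, 0, 0.5], 0], [-1, [0, 0, 0], 0], [-0.3, [0, 0, 0], 0], [0, [0, 0, 0], 0], [0.2, [0, 0, 0], 0], [0.2, [0, 0, 0], 0], [0.2, [0, 0, 0], 0]]'

```text
time: 14.03
tool_pos: [466.3, -460.3, 103.5]
tcp_rot: [-180.0, 0.0, 155.2]
ft_force: [0.3, 0.2, -0.3]
finger_gap: 51.1
grip_force: 0.0
```

```bash
python3 - <<'E'
from h import *
c=look("wrist",["brown_bottle"]);b=look("scene",["brown_bottle"])
im=np.hstack([cv2.resize(c["color"],(400,300)),cv2.resize(b["color"][150:300,200:400],(400,300))])
cv2.imwrite("pics/c6.png",im[:,:,::-1])
s=sense();print(s["tool_pos"],s["ft_force"],s["finger_gap"],s["time"])
E
```

```text
wrist brown_bottle call 0.79 [ 454.1 -458.    89.5]
wrist brown_bottle call 0.77 [ 462.  -460.7   -1.9]
scene brown_bottle call 0.8 [ 447.9 -451.6   68.2]
scene brown_bottle call 0.92 [ 463.5 -464.4   -0.5]
scene brown_bottle call 0.59 [ 503.9 -355.5    2.6]
[ 466.18257884 -460.31029761  103.64178477] [-0.41859517 -0.00795223 -0.44517987] 51.66580807952844 14.3333
```

View pics/c6.png

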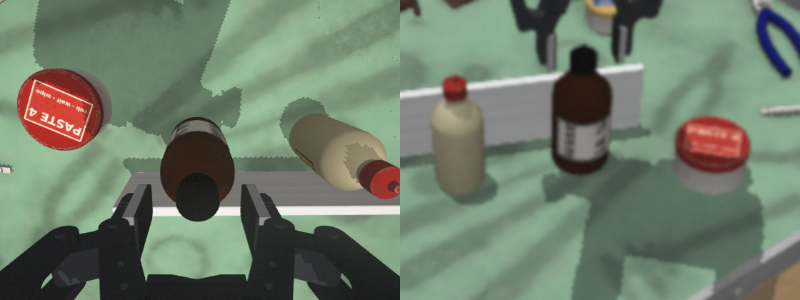

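It stands freely, with about a 5 mm gap to the plate by measurement. I'll take the body lightly between the pads and slide it home.

play_rows --increments '[[1, [0, 0, 0], 0], [1, [0, 0, 0], 0], [1, [0, 0, 0], 0], [1, [0, 0, 0], 0], [1, [1, 0, 10], 0], [1, [1, 0, 12], 0], [1, [0, 0, 12], 0], [1, [0, 0, 6], 0], [1, [0, 0, 0], 0]]' --force 20

```text
time: 15.08
tool_pos: [462.8, -457.7, 60.0]
tcp_rot: [179.9, -0.3, 155.2]
ft_force: [-0.9, -0.3, -0.6]
finger_gap: 85.3
grip_force: 0.0
```

play_rows --increments '[[0.4, [0, 0, 0], 0], [0.1, [0, 0, 0], 0], [-0.2, [0, 0, 0], 0], [-0.4, [0, 0, 0], 0], [-0.4, [0, 0, 0], 0], [-0.4, [0, 0, 0], 0], [-0.4, [0, 0, 0], 0]]' --force 20

```text
time: 15.67
tool_pos: [464.9, -459.9, 64.7]
tcp_rot: [-180.0, 0.1, 155.2]
ft_force: [0.1, 1.1, 5.2]
finger_gap: 50.2
grip_force: 21.5
```

play_rows --increments '[[-0.4, [-1.5, 0, 0], 0], [-0.4, [-1.5, 0, 0], 0], [-0.4, [-1, 0, 0], 0], [-0.4, [0, 0, 0], 0]]'

```text
time: 16.0
tool_pos: [468.3, -461.7, 65.4]
tcp_rot: [-180.0, 0.1, 155.2]
ft_force: [-4.2, 3.4, 11.4]
finger_gap: 50.1
grip_force: 22.1
```

play_rows --increments '[[-0.4, [-1, 0, 0], 0], [-0.4, [-1, 0, 0], 0], [-0.4, [0, 0, 0], 0]]'

```text
time: 16.25
tool_pos: [469.0, -462.0, 65.4]
tcp_rot: [-180.0, -0.1, 155.2]
ft_force: [-8.9, 6.7, 16.2]
finger_gap: 49.7
grip_force: 22.6
```

It is pressed home at 11 N, so I'll relax, release and withdraw.

play_rows --increments '[[-0.4, [0.8, 0, -1], 0], [-0.4, [0, 0, 0], 0], [0, [0, 0, 0], 0], [0.4, [0, 0, 0], 0], [1, [0, 0, 0], 0], [1, [0, 0, 0], 0], [1, [0, 0, 0], 0], [1, [0, 0, -10], 0], [1, [0, 0, -20], 0], [1, [0, 0, -30], 0], [1, [0, 0, -35], 0], [1, [0, 0, -35], 0]]'

```text
time: 17.25
tool_pos: [468.7, -461.2, 196.1]
tcp_rot: [180.0, -0.1, 155.2]
ft_force: [-0.4, 0.8, 0.4]
finger_gap: 85.8
grip_force: 0.0
```

play_rows --increments '[[1, [20, 0, -20], 0], [1, [30, 0, -20], 0], [1, [30, 0, 0], 0], [1, [20, 0, 0], 0], [1, [0, 0, 0], 0], [1, [0, 0, 0], 0]]'

```text
time: 17.75
tool_pos: [377.9, -419.7, 235.9]
tcp_rot: [-180.0, 0.1, 155.2]
ft_force: [-0.3, -0.2, 0.3]
finger_gap: 85.7
grip_force: 0.0
```

```bash
python3 - <<'E'
from h import *
N=["brown_bottle","oil_bottle","tin_round"]
c=look("wrist",N);b=look("scene",N)
im=np.hstack([cv2.resize(c["color"],(400,300)),cv2.resize(b["color"][150:300,200:400],(400,300))])
cv2.imwrite("pics/c7.png",im[:,:,::-1])
s=sense();print(s["tool_pos"],s["ft_force"],s["time"])
E
```

```text
wrist brown_bottle call 0.69 [ 449.9 -454.1   83.7]
wrist brown_bottle call 0.81 [ 462.3 -460.1    0.7]
wrist oil_bottle call 0.81 [ 482.2 -361.1   62.2]
wrist oil_bottle call 0.9 [ 505.7 -355.4    2.9]
wrist tin_round call 0.58 [ 3.907e+02 -5.399e+02 -2.000e-01]
wrist tin_round call 0.16 [ 461.8 -459.2    3.5]
scene brown_bottle call 0.8 [ 447.4 -453.6   68.7]
scene brown_bottle call 0.69 [ 461.6 -460.4   -0.9]
scene brown_bottle call 0.65 [ 501.5 -353.9   -0.6]
scene oil_bottle call 0.83 [ 487.6 -347.2   65.6]
scene tin_round call 0.75 [ 374.2 -534.5   34.4]
scene tin_round call 0.77 [ 3.844e+02 -5.423e+02 -1.000e-01]
[ 378.36641997 -419.71384055  234.62798459] [ 0.37895164 -0.32341917  0.32614749] 18.45
```

View pics/c7.png

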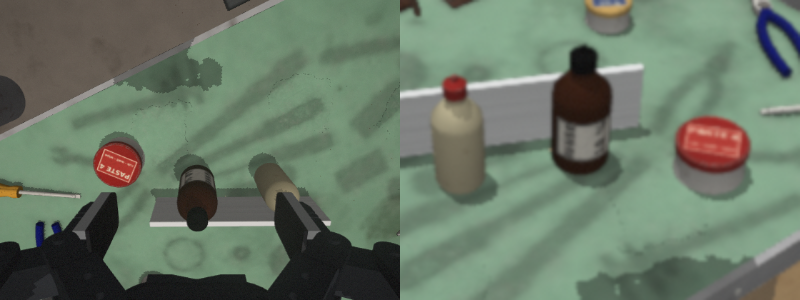

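Upright, released, and the neighbours haven't moved. Whether it truly touches the plate is still ambiguous within the measuring error. I'll nudge the body gently with closed fingers from the front, which also measures the gap.

play_rows --increments '[[-1, [0, 0, 30], 0], [-1, [0, 0, 35], 0], [-1, [0, 0, 35], 0], [-1, [0, 0, 35], 0], [-1, [0, 0, 28], 0], [-1, [0, 0, 14], 0], [-1, [-10, 0, 0], 0], [-1, [-15, 0, 0], 0], [-1, [-12, 0, 0], 0], [-1, [-8, 0, 0], 0], [-1, [-3, 0, 0], 0], [-1, [0, 0, 0], 0]]'

```text
time: 19.45
tool_pos: [422.3, -440.0, 57.8]
tcp_rot: [-180.0, 0.0, 155.2]
ft_force: [-0.1, 0.4, -0.1]
finger_gap: -0.2
grip_force: 0.0
```

play_rows --increments '[[-1, [-1.5, 0, 0], 0], [-1, [-1.5, 0, 0], 0], [-1, [-1, 0, 0], 0], [-1, [0, 0, 0], 0]]'

```text
time: 19.78
tool_pos: [425.4, -441.6, 57.8]
tcp_rot: [-180.0, 0.0, 155.2]
ft_force: [0.2, -0.3, -0.5]
finger_gap: 0.2
grip_force: 0.0
```

play_rows --increments '[[-1, [-1.5, 0, 0], 0], [-1, [-1.5, 0, 0], 0], [-1, [-1, 0, 0], 0], [-1, [0, 0, 0], 0]]'

```text
time: 20.12
tool_pos: [429.3, -443.3, 57.8]
tcp_rot: [-180.0, 0.0, 155.2]
ft_force: [-0.5, -0.5, -0.6]
finger_gap: 0.1
grip_force: 0.0
```

play_rows --increments '[[-1, [-1, 0, 0], 0], [-1, [-1, 0, 0], 0], [-1, [0, 0, 0], 0]]'

```text
time: 20.37
tool_pos: [430.9, -444.0, 57.7]
tcp_rot: [180.0, -0.0, 155.2]
ft_force: [-0.6, -0.2, 1.0]
finger_gap: -0.2
grip_force: 0.6
```

play_rows --increments '[[-1, [-1, 0, 0], 0], [-1, [-1, 0, 0], 0], [-1, [0, 0, 0], 0]]'

```text
time: 20.62
tool_pos: [432.9, -445.0, 57.7]
tcp_rot: [-180.0, 0.0, 155.2]
ft_force: [-1.4, 0.4, 1.2]
finger_gap: 0.1
grip_force: 0.9
```

play_rows --increments '[[-1, [-1, 0, 0], 0], [-1, [-1, 0, 0], 0], [-1, [0, 0, 0], 0]]'

```text
time: 20.87
tool_pos: [434.0, -445.3, 57.5]
tcp_rot: [180.0, -0.1, 155.2]
ft_force: [-4.4, 1.5, 3.3]
finger_gap: 0.1
grip_force: 2.8
```

play_rows --increments '[[-1, [-1, 0, 0], 0], [-1, [0, 0, 0], 0]]'

```text
time: 21.03
tool_pos: [434.1, -445.4, 57.2]
tcp_rot: [180.0, -0.2, 155.2]
ft_force: [-7.7, 3.9, 4.8]
finger_gap: 0.1
grip_force: 4.8
```

play_rows --increments '[[-1, [3, 0, 0], 0], [-1, [12, 0, 0], 0], [-1, [30, 0, 0], 0], [-1, [30, 0, -10], 0], [-1, [20, 0, -35], 0], [-1, [0, 0, -35], 0], [-1, [0, 0, -35], 0], [-1, [0, 0, -35], 0], [-1, [0, 0, 0], 0]]'

```text
time: 21.78
tool_pos: [351.9, -409.8, 217.0]
tcp_rot: [-179.6, 0.7, 155.2]
ft_force: [0.8, -1.3, 1.0]
finger_gap: 0.1
grip_force: 0.0
```

```bash
python3 - <<'E'
from h import *
N=["brown_bottle","oil_bottle","tin_round"]
c=look("wrist",N);b=look("scene",N)
s=sense();print(s["tool_pos"],s["ft_force"],s["time"])
E
```

```text
wrist brown_bottle call 0.6 [ 464.6 -466.4  121.2]
wrist oil_bottle call 0.58 [ 487.3 -357.9   68.3]
wrist oil_bottle call 0.89 [ 503.  -356.8    1.2]
wrist tin_round call 0.84 [ 385.4 -532.4   35.1]
wrist tin_round call 0.71 [ 3.877e+02 -5.362e+02 -1.000e-01]
scene brown_bottle call 0.97 [ 450.7 -448.4   69.5]
scene brown_bottle call 0.66 [ 463.9 -460.9   -1.5]
scene oil_bottle call 0.78 [ 488.8 -348.    62. ]
scene oil_bottle call 0.78 [ 503.4 -355.8    0.6]
scene tin_round call 0.63 [ 376.6 -532.    35.2]
scene tin_round call 0.94 [ 386.2 -544.6   -0. ]
scene tin_round call 0.53 [ 5.153e+02 -4.185e+02  5.000e-01]
[ 349.26137413 -406.21562923  207.45141975] [0.35705544 0.77170418 0.46297574] 22.4833
```

The push met a stiff stop, so the bottle is against the plate. It's standing, nothing else has moved, and the robot is clear, so I'm handing in.

```bash
python3 -c "
from bench import *
print(hand_in())"
```

```text
the job is handed in; nothing more can be done
None
```

I slid the brown bottle to the backstop and tipped it up, and it now stands upright on its own against the plate; mid-tip its foot drifted about 10 mm off, so I slid it back. The oil bottle and tin measured unmoved, and I handed in at about 22.5 s with the robot clear.

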